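# Hold a bore probe centred in a die-set guide bush

## Robot

A 6-joint arm with a two-finger parallel gripper is mounted at the origin on the work surface. World frame = base frame: x ahead of the robot, y to its left, z up, the work surface at z = 0. Lengths are in m, angles in rad, forces in N, time in s.
With the tool pointing down it reaches from about 0.3 to 0.85 m from the base axis. Payload 5.4 kg.
Tool frame: the origin (TCP) lies midway between the tips of the shut fingers; the grasp point (between the pads) lies 19 mm behind it; y points along the fingers, x is the direction in which the jaws open and shut, and the axes are right-handed (so a half turn about y gives the same grasp; the last joint's range is limited). The gripper opens to 85 mm and grips with 20 to 120 N. Pads are 22 mm wide; open, the fingers measure 114 mm over their backs; the gripper's body (76 mm by 85 mm) begins 54 mm behind the grasp point. The pads swing forward as they close: fully open they stand 13 mm farther back than shut.
Start: joints at [-1.545, 0.158, 1.597, -0, 1.386, -0.21], TCP at [0.134, -0.559, 0.231] pointing down, gripper open.
Joint ranges: [-2.91, 2.91], [-0.94, 2.29], [0.18, 2.7], [-1.29, 4.43], [0.17, 2.64], [-3, 3]. Speed limits (rad/s): [2.57, 2.57, 3.14, 3.14, 3.14, 3.14].

## Interface

Orientations are given as [roll, pitch, yaw] about the fixed x, y, z axes, in that order (R = Rz(yaw) Ry(pitch) Rx(roll)).
In Python, from bench import bot gives the robot as it stands.
- The arm moves only by the tool send_rows, never from a script. Its argument "commands" is a list of rows, each a list of 7 numbers: the shift along the tool's x, y, z in cm, then the turn, a rotation vector about the tool's x, y, z in units of 5 degrees (1.0 is 5 degrees), then the gripper command: -1 is shut, 1 is fully open, values between are in proportion. In form: [[tx, ty, tz, ax, ay, az, grip], ...]. A call has 1 to 5 rows; each row is the pose to reach, as a shift and turn from the pose commanded when the call began, along the tool's axes at that moment; what a row does not reach only later rows make up. A row lasts 1/10 s, in which the tool goes at most 50 mm and 8.59 degrees, less where a joint would pass 70% of its speed; a pose out of reach is approached as far as the arm can. A call with a gripper value outside its range is refused whole. The fingers move at their own pace and stop on an object; "force" is the grip in N (left out, the last holds). Time passes only in rows, so rows that repeat a pose let the fingers close. It gives the time, the measured TCP pose, the force and the opening at its end, in the units of the state.
- bot.observe(): the state, without advancing time (a new reading comes with each control period).
- bot.capture(name): name is "side" or "top" or "wrist"; returns (picture, depth): 400x640x3 uint8, red, green, blue; 400x640 float32, m along the optical axis (not along the pixel's ray), 0 where there is no reading.
- bot.camera_model(name): a dict with "mtx" (3x3 intrinsics, pixels), "dist_coeffs" ([k1, k2, p1, p2, k3] as OpenCV has them; the pictures are not rectified), "xyz" and "attitude" of the camera in the world. Camera axes: x right, y down, z forward; pixel columns grow to the right and rows downward; lengths in m; the calibration is good to about 2 mm. A picture is of the moment at which its call begins: read the wrist's pose just before it. camera_model takes no time and is no camera call; for the wrist camera it gives the pose at the moment of the call.
- bot.close_job(): hands the job in, once; it reports no verdict.
Trained networks look in the newest picture that a camera, given by its name, has taken for a name from the list of things; names that differ only in an ending like _2 or _b are one class to them, and where a whole thing is asked for, a point or a joint stands for the part that bears it (a point fixed in the world has none). Each returns a list of dicts, best first, with "p" (0 to 1); they miss things now and then, are a little off and sometimes report something else, mostly with a low value. They report only what shows in the picture. A call takes as long as a camera call. They do not tell look-alikes from the thing itself.
- bot.look_for(name, camera): "box" ([left, top, right, bottom] in pixels, round what is visible of it).
The state is a dict: "time": time; "qpos": joint angles; "dq": joint speeds; "effort": joint torques, N m; "position": TCP position; "orientation": TCP orientation; "contact_force": force on the tool from outside, world axes, zero at the start; "moment": the same for the moment, N m; "width": finger opening in m.
Only numpy, scipy, OpenCV 4.12 (cv2) and the standard library are available. Lean on these libraries where they do the work, as an engineer would, in place of code of your own. Each camera call takes 0.05 s, during which the arm holds its last target. There are 200 camera calls.

## Task

Slide the blue bore probe straight up out of its slot in the rack and lower its stem from above through the brass guide bush of the die set until the orange band on the stem is level with the top of the bush, without the probe or the robot ever touching the bush or any other part of the die set. Finish while still holding the probe there in the gripper, still, upright and centred in the bore. Leave the other gauges in the rack and everything else on the bench where they are.

Things in the scene. Friction and masses are not known exactly. Their poses are not given: they have to be found in the camera images.
- probe_handle (a point): Grip point of the loose bore probe (0.2 kg): mid-plane of its blue flat handle plate with black windows, 50 mm wide (own x), 8 mm thick (own y, pinch this way), 80 mm tall (own z, up). The point is 25 mm below its top edge, 55 mm above its lower edge. In the rack its lowest 30 mm stand in one of the three slots (any), the upper 50 mm are free.
- probe_tip (a point): Lowest point of the probe's red ball tip, on the stem axis, 145 mm below probe_handle. The round steel stem, 12 mm in diameter and 90 mm long with its tip, hangs from the middle of the handle plate's lower edge along own -z.
- probe_band (a point): Middle of the orange band (8 mm high) round the stem, on the stem axis, 80 mm below probe_handle and 65 mm above the tip.
- rack: Fixed rack, 100 (x) by 235 (y) by 130 mm high, origin mid-underside on the bench. Two grey grooved cheeks along its y, 42 mm apart; three slots across them at y = -76, 0, +76 mm, open at the top, 11 mm wide, 30 mm deep. A plate (width along rack x) stands in one on ledges 100 mm above the bench, 1.5 mm play each side; the stem hangs between the cheeks, tip 10 mm above the bench.
- die_set: Fixed die set, any yaw, origin mid-underside on the bench. Lower shoe 140 (x) by 190 (y) by 25 mm; upper shoe of that outline from 85 to 105 mm above the bench, on four black gas springs. It carries a brass bush at (0, +42) mm, a like dark steel bush (do not use) at (0, -42) and two pillar heads at (-52, +77) and (+52, -77), 140 mm above the bench, the highest parts.
- bush_mouth (a point): Centre of the open top of the brass bush, 118 mm above the bench. Outer diameter 42 mm, clear vertical bore 28 mm in diameter and 38 mm long, open at both ends; below it lies free space down to the lower shoe, 93 mm below this point.
- template_center (a point): Bystander, leave alone. Centre of a bare steel plate 50 x 8 x 60 mm (axes as the probe's plate), standing in another rack slot, its top 160 mm above the bench.
- blade_gauge_center (a point): Bystander, leave alone. Centre of the handle, a yellow plate 50 x 8 x 66 mm with a flat steel blade below it, in the remaining rack slot, its top 166 mm above the bench.
- mallet: Bystander, leave alone. Soft-faced mallet lying on the bench, 44 mm high, 270 mm long, white faces, wooden handle along own -x; origin under the middle of its head.
- ball_cage: Bystander, leave alone. Brass ring standing on the bench, 42 mm across, 45 mm high; origin at the middle of its underside.
- oil: Bystander, leave alone. Red bottle, 54 mm across, 150 mm high; origin at the middle of its underside.
- gas_spring: Bystander, leave alone. Black upright cylinder, 44 mm across, 85 mm high; origin at the middle of its underside.
- dowel: Bystander, leave alone. Upright steel pin, 24 mm across, 50 mm high; origin at the middle of its underside.
There are look-alikes about, which are no part of the job. Of the things like the part that bears probe_handle, leave any that is turquoise; of the rest the smaller one is meant.

How it is judged:
On the way, in this order (a step that is already met when the one before it is completed fails the run):
1. the probe is lifted clear of the rack (z of probe_tip in the frame of rack above 0.132 m and contact force between probe and the fingers above 0.5 N), for 0.1 s.
2. its tip is centred over the mouth of the brass bush (z of probe_tip in the frame of bush_mouth above 0 m and horizontal distance between probe_tip and bush_mouth below 0.008 m), for 0.1 s.
3. the stem has gone through the bush (z of probe_tip in the frame of bush_mouth below -0.04 m and horizontal distance between each of probe_tip, probe_band and bush_mouth below 0.008 m), for 0.1 s.
At the end, for the whole second after the job is handed in: The gripper still holds the probe, clear of the die set, at rest (under 10 mm/s); tip and orange band each within 4 mm of the brass bush's axis, tilt under 0.07 rad, the middle of the band within 7 mm of the height of the bush's top; every bystander within 20 mm of where it was (horizontal distance between each of probe_tip, probe_band and bush_mouth below 0.004 m and z of probe_band in the frame of bush_mouth between -0.007 and 0.007 m and angle between probe_tip's own z axis and vertical below 0.07 rad and contact force between probe and the fingers above 0.5 N and contact force between probe and die_set below 0.1 N and distance of each of template_center, blade_gauge_center, mallet, ball_cage, oil, gas_spring, dowel from where it was at the start of the episode below 0.02 m and linear speed of probe below 0.01 m/s); the arm keeps its last pose, push and grip.
It fails at once if the probe touches the die set (over 0.3 N) (contact force between probe and die_set above 0.3 N).
It fails at once if the robot strikes the die set (over 2 N) (contact force between any of the arm, the fingers and die_set above 2 N).
It fails at once if a bystander is moved by more than 20 mm (distance of any of template_center, blade_gauge_center, mallet, ball_cage, oil, gas_spring, dowel from where it was at the start of the episode above 0.02 m).
It also fails if it takes over 51 s, if anything falls off the work surface, if the arm or the gripper's body presses on something with over 40 N, if the wrist force passes 120 N, or if a joint passes its speed limit or range.

## Working session

There is one attempt and no reset: what is moved stays moved. The work goes in short steps, Python scripts to look and compute and a tool call to move; the robot and the scene stay as the last step left them, time stands still between calls to the robot, and variables do not carry over. Pictures are saved under pics/ and viewed, about 8 in all and at most 12, crops included, and the job is handed in when it is done.

Besides the shell and the picture viewer there is one more tool, called after "Call:" as name(argument=value, ...), one argument or row to a line, values as JSON. send_rows: Moves the arm, as the interface text tells. Its arguments: {"type":"object","properties":{"commands":{"type":"array","items":{"type":"array","items":{"type":"number"}}},"force":{"type":"number"}},"required":["commands"]}

```bash
mkdir -p pics; ls; cat > h.py <<'E'
import numpy as np, cv2
from scipy.spatial.transform import Rotation as R
from bench import bot
def cam(n):
    m=bot.camera_model(n); return np.array(m["mtx"]),np.array(m["dist_coeffs"]),np.array(m["xyz"]),m["attitude"]
def rot(a):
    a=np.array(a); 
    return a if a.shape==(3,3) else R.from_euler('xyz',a).as_matrix()
def world(n,d,c=None):
    K,D,t,a=c or cam(n); h,w=d.shape
    u,v=np.meshgrid(np.arange(w),np.arange(h))
    p=cv2.undistortPoints(np.stack([u,v],-1).reshape(-1,1,2).astype(float),K,D).reshape(h,w,2)
    P=np.dstack([p,np.ones((h,w))])*d[...,None]
    W=P@rot(a).T+t; W[d==0]=np.nan; return W
def proj(n,P,c=None):
    K,D,t,a=c or cam(n); r=rot(a).T
    return cv2.projectPoints(np.atleast_2d(P).astype(float),cv2.Rodrigues(r)[0],-r@t,K,D)[0].reshape(-1,2)
def save(f,p): cv2.imwrite(f,p[...,::-1])
E
python3 - <<'E'
from h import *
s=bot.observe(); print({k:np.round(v,3) for k,v in s.items()})
ims=[]
for n in ["top","side"]:
    c=cam(n); print(n,c)
    p,d=bot.capture(n); W=world(n,d,c); np.savez(n+".npz",p=p,d=d,W=W)
    save(f"pics/{n}0.png",p)
    for k in ["probe_handle","rack","die_set","bush_mouth","template_center","blade_gauge_center","oil"]:
        for r in bot.look_for(k,n)[:4]:
            b=np.array(r["box"]);u,v=int((b[0]+b[2])/2),int((b[1]+b[3])/2)
            print(n,k,round(r["p"],2),b.round(),np.round(W[min(max(v,0),399),min(max(u,0),639)],3))
E
```

```text
pics
{'time': np.float64(0.0), 'qpos': array([-1.545,  0.159,  1.598, -0.   ,  1.386, -0.21 ]), 'dq': array([-0.001, -0.   ,  0.001, -0.001, -0.002, -0.002]), 'effort': array([ 1.0000e-03, -3.9600e+01, -3.3143e+01, -0.0000e+00,  8.0000e-03,
       -0.0000e+00]), 'position': array([ 0.134, -0.558,  0.23 ]), 'orientation': array([-1.57 ,  0.002, -1.335]), 'contact_force': array([ 0.376,  1.071, -0.71 ]), 'moment': array([ 0.021, -0.001,  0.026]), 'width': np.float64(0.085)}
top (array([[473.43370107,   0.        , 315.42122169],
       [  0.        , 473.43370107, 196.53330763],
       [  0.        ,   0.        ,   1.        ]]), array([-0.07081622,  0.        ,  0.        ,  0.        ,  0.        ]), array([ 0.49555956, -0.02349711,  1.62189736]), array([-3.07122842e+00, -4.06046142e-04, -1.55517953e+00]))
top probe_handle 0.74 [179. 152. 202. 171.] [0.711 0.386 0.108]
top probe_handle 0.68 [243. 241. 269. 250.] [0.448 0.15  0.228]
top probe_handle 0.68 [206. 189. 279. 220.] [0.573 0.208 0.136]
top probe_handle 0.49 [242. 199. 250. 209.] [0.58  0.206 0.064]
top die_set 0.74 [329. 18
[... 745 characters left out ...]
    ,  0.        ,  0.        ]), array([0.14917923, 0.71017112, 1.03467854]), array([-2.38179774, -0.0041324 , -2.58758242]))
side probe_handle 0.7 [239. 209. 259. 257.] [0.687 0.156 0.108]
side probe_handle 0.66 [327. 239. 343. 303.] [0.434 0.168 0.149]
side probe_handle 0.62 [259. 246. 282. 279.] [0.572 0.219 0.142]
side rack 0.81 [233. 223. 315. 336.] [0.543 0.247 0.131]
side die_set 0.6 [320. 154. 407. 236.] [ 0.508 -0.114  0.105]
side bush_mouth 0.98 [325. 152. 402. 234.] [ 0.509 -0.116  0.106]
side template_center 0.71 [278. 231. 299. 250.] [0.577 0.139 0.132]
side blade_gauge_center 0.61 [242. 273. 263. 300.] [0.568 0.293 0.142]
side oil 0.93 [160. 286. 194. 332.] [0.691 0.412 0.103]
```

```bash
python3 - <<'E'
from h import *
a=np.load("top.npz")["p"];b=np.load("side.npz")["p"]
save("pics/top_c.png",cv2.resize(a[120:280,160:440],(784,448),interpolation=cv2.INTER_CUBIC))
save("pics/side_c.png",cv2.resize(b[130:350,150:430],(764,600),interpolation=cv2.INTER_CUBIC))
E
```

```text
(no output)
```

View pics/top_c.png

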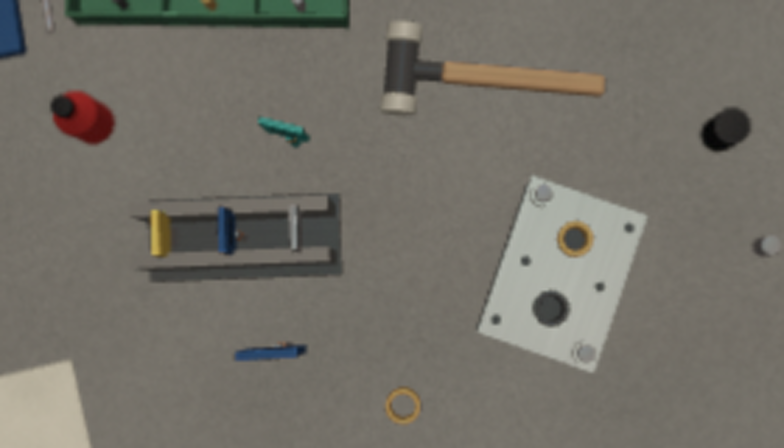

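View pics/side_c.png

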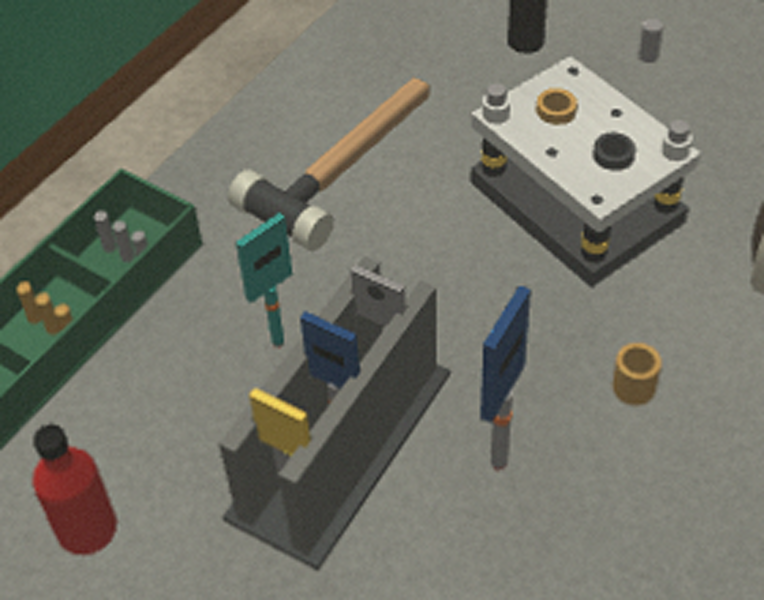

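Top view: the rack holds yellow (left), small blue with window (middle, my target) and bare steel (right). The larger blue and the turquoise ones stand free on the bench. The brass bush is the upper ring on the die set. Next I measure the coarse poses.

```bash
cat >> h.py <<'E'
def blue(p,W,z0=.11,c=(.575,.208)):
    h=cv2.cvtColor(p,cv2.COLOR_RGB2HSV); m=(h[...,0]>100)&(h[...,0]<130)&(h[...,1]>100)
    m&=(np.hypot(W[...,0]-c[0],W[...,1]-c[1])<.05)&(W[...,2]>z0); return m
def brass(p,W,c=(.55,-.17)):
    h=cv2.cvtColor(p,cv2.COLOR_RGB2HSV); m=(h[...,0]>8)&(h[...,0]<28)&(h[...,1]>100)
    m&=(np.hypot(W[...,0]-c[0],W[...,1]-c[1])<.12)&(W[...,2]>.112); return m
E
python3 - <<'E'
from h import *
for n in ["top","side"]:
    z=np.load(n+".npz");p,W=z["p"],z["W"]
    m=blue(p,W); P=W[m]; print(n,"blue",len(P),np.nanmin(P,0).round(3),np.nanmax(P,0).round(3))
    T=P[P[:,2]>np.nanmax(P[:,2])-.012]; print(" top",len(T),T.mean(0).round(3),np.ptp(T,axis=0).round(3))
    Q=W[brass(p,W)]; print(" brass",len(Q),Q.mean(0).round(4),Q.min(0).round(3),Q.max(0).round(3))
    g=(W[...,2]>.12)&(W[...,2]<.14)&(abs(W[...,0]-.57)<.08)&(abs(W[...,1]-.21)<.16)
    G=W[g][:,:2].astype(np.float32); print(" rack",len(G),cv2.minAreaRect(G))
    g=(W[...,2]>.095)&(W[...,2]<.15)&(np.hypot(W[...,0]-.54,W[...,1]+.17)<.16)
    G=W[g][:,:2].astype(np.float32); print(" die",len(G),cv2.minAreaRect(G))
s=bot.observe();c=cam("wrist");Rt=rot(s["orientation"])
print("cam in tool",(Rt.T@(c[2]-s["position"])).round(4),(Rt.T@rot(c[3])).round(3),c[0][0,0])
E
```

```text
top blue 84 [0.555 0.206 0.113] [0.601 0.215 0.188]
 top 38 [0.577 0.211 0.181] [0.046 0.008 0.012]
 brass 50 [ 0.5772 -0.1788  0.1192] [ 0.561 -0.197  0.112] [ 0.596 -0.162  0.128]
 rack 740 ((0.578422486782074, 0.2120039165019989), (0.07445652782917023, 0.2267128825187683), 2.956822633743286)
 die 2481 ((0.5378056168556213, -0.1682843565940857), (0.14078357815742493, 0.19005219638347626), 71.71305084228516)
side blue 106 [0.547 0.209 0.113] [0.598 0.22  0.186]
 top 64 [0.573 0.214 0.182] [0.05  0.011 0.008]
 brass 99 [ 0.5722 -0.176   0.1182] [ 0.552 -0.199  0.113] [ 0.592 -0.156  0.124]
 rack 1470 ((0.5737592577934265, 0.21409839391708374), (0.07633760571479797, 0.22734381258487701), 2.796222686767578)
 die 2769 ((0.5326454639434814, -0.16623646020889282), (0.14525137841701508, 0.19497787952423096), 71.39006042480469)
cam in tool [-1.000e-04 -1.419e-01  8.030e-02] [[ 1.     0.     0.001]
 [-0.001 -0.312  0.95 ]
 [ 0.    -0.95  -0.312]] 330.5202049470094
```

```bash
cat >> h.py <<'E'
def go(x,y,z,yaw=None):
    s=bot.observe(); Rt=rot(s["orientation"]); 
    d=Rt.T@(np.array([x,y,z])-s["position"])*100
    yaw=s["orientation"][2] if yaw is None else yaw
    t=R.from_matrix(Rt.T@rot([-np.pi/2,0,yaw])).as_rotvec()/np.deg2rad(5)
    print("t",round(s["time"],2),"pos",np.round(s["position"],4),"rpy",np.round(s["orientation"],4),"q",np.round(s["qpos"],2),"w",round(s["width"],4),"F",np.round(s["contact_force"],1)); print("shift",d.round(2),"turn",t.round(2))
E
python3 -c "
from h import *
go(.577,.212,.36,-1.52)"
```

```text
t 0.8 pos [ 0.1343 -0.5591  0.2313] rpy [-1.5708 -0.     -1.335 ] q [-1.55  0.16  1.6   0.    1.39 -0.21] w 0.0853 F [0.3 0.5 0. ]
shift [-64.63 -12.87  61.06] turn [-0.    2.12  0.  ]
```

Call:
send_rows(
  commands=[
    [-3,-2.6,2.8,0,0.4,0,0],
    [-6,-5.2,5.6,0,0.8,0,0],
    [-9,-7.8,8.5,0,1.2,0,0],
    [-12,-10.4,11.3,0,1.6,0,0],
    [-15,-12.8,14.1,0,2.1,0,0],
  ],
)

```text
time: 1.3
position: [0.2369, -0.3788, 0.3607]
orientation: [-1.57, -0.001, -1.52]
contact_force: [1.0, -0.9, 0.7]
width: 0.0427
```

```bash
python3 -c "
from h import *
go(.577,.212,.36,-1.52)"
```

```text
t 1.3 pos [ 0.2369 -0.3788  0.3607] rpy [-1.5704e+00 -1.0000e-03 -1.5203e+00] q [-1.28 -0.24  1.73  0.    1.65  0.24] w 0.0427 F [ 1.  -0.9  0.7]
shift [-5.729e+01  2.000e-02  3.695e+01] turn [-0.   -0.    0.01]
```

Call:
send_rows(
  commands=[
    [-4,0,2.6,0,0,0,0],
    [-8,0,5.2,0,0,0,0],
    [-12,0,7.8,0,0,0,0],
    [-16,0,10.4,0,0,0,0],
    [-20,0,13,0,0,0,0],
  ],
)

```text
time: 1.8
position: [0.3562, -0.172, 0.3596]
orientation: [-1.57, -0.001, -1.519]
contact_force: [1.6, -1.1, 0.0]
width: 0.0424
```

Call:
send_rows(
  commands=[
    [-4,0,2.6,0,0,0,0],
    [-8,0,5.2,0,0,0,0],
    [-12,0,7.8,0,0,0,0],
    [-16,0,10.4,0,0,0,0],
    [-20,0,13,0,0,0,0],
  ],
)

```text
time: 2.3
position: [0.4757, 0.0349, 0.3596]
orientation: [-1.57, -0.0, -1.518]
contact_force: [1.1, -0.2, 0.2]
width: 0.0425
```

Call:
send_rows(
  commands=[
    [-4,0,2.6,0,0,0,0],
    [-8,0,5.2,0,0,0,0],
    [-12,0,7.8,0,0,0,0],
    [-17.3,0,10.9,0,0,0,0],
    [-17.3,0,10.9,0,0,0,0],
  ],
)

```text
time: 2.8
position: [0.5754, 0.2154, 0.3577]
orientation: [-1.572, 0.001, -1.514]
contact_force: [-1.2, -0.2, -0.7]
width: 0.0427
```

```bash
python3 - <<'E'
from h import *
go(.577,.212,.33,-1.52)
c=cam("wrist");p,d=bot.capture("wrist");W=world("wrist",d,c)
np.savez("w1.npz",p=p,d=d,W=W,t=c[2],a=c[3]); save("pics/w1.png",p)
m=blue(p,W); P=W[m]; print(len(P),P.min(0).round(3),P.max(0).round(3))
print([ (r["box"],r["p"]) for r in bot.look_for("probe_handle","wrist")])
T=P[P[:,2]>.174];print(len(T),T.mean(0).round(4),cv2.minAreaRect(T[:,:2].astype(np.float32)))
E
```

```text
t 2.8 pos [0.5754 0.2154 0.3577] rpy [-1.5725e+00  1.2000e-03 -1.5141e+00] q [0.16 0.21 1.29 0.   1.64 1.68] w 0.0427 F [-1.2 -0.2 -0.7]
shift [0.35 2.77 0.14] turn [ 0.02  0.07 -0.01]
394 [0.551 0.193 0.133] [0.599 0.217 0.386]
[([316.2, 142.9, 326.6, 202.8], 0.92), ([340.5, 227.8, 374.6, 323.2], 0.66), ([359.6, 43.2, 421.0, 69.4], 0.61)]
353 [0.5757 0.2122 0.1831] ((0.5752485990524292, 0.20490476489067078), (0.04826654493808746, 0.022441769018769264), 3.2383487224578857)
```

View pics/w1.png

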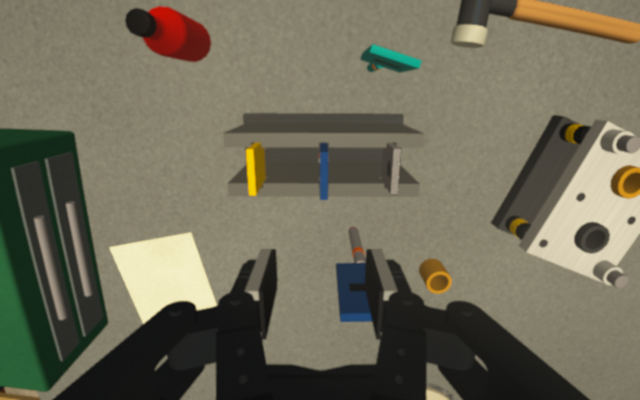

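The picture shows the small blue plate in the middle slot at columns 319-328, rows 143-200. The fingers straddle it with plenty of room to the neighbours, and the big blue look-alike sits at (355,290). I refine the plate's pose.

```bash
python3 - <<'E'
from h import *
c=cam("wrist");p,d=bot.capture("wrist");W=world("wrist",d,c)
m=blue(p,W)&(W[...,2]<.2); P=W[m]
for lo,hi in [(.13,.15),(.15,.17),(.17,.179),(.179,.19)]:
    T=P[(P[:,2]>=lo)&(P[:,2]<hi)]
    if len(T)>3: print(lo,len(T),T.mean(0).round(4),T.min(0).round(4),T.max(0).round(4),cv2.minAreaRect(T[:,:2].astype(np.float32)))
# ray-plane: top-face pixels
h=cv2.cvtColor(p,cv2.COLOR_RGB2HSV); mm=((h[...,0]>100)&(h[...,0]<130)&(h[...,1]>100)).astype(np.uint8)
mm[:, :300]=0; mm[:,345:]=0; mm[:130]=0; mm[210:]=0
ys,xs=np.nonzero(mm); 
for r in range(140,206,5):
    x=xs[ys==r]; 
    if len(x): print(r,x.min(),x.max())
for z in (.18,):
  print(proj("wrist",[[.551,.208,z],[.551,.216,z],[.601,.208,z],[.601,.216,z]],c).round(1))
go(.577,.212,.33,-1.52)
E
```

```text
0.13 16 [0.5989 0.214  0.1398] [0.5986 0.2113 0.1312] [0.5991 0.2167 0.147 ] ((0.5987924337387085, 0.21398673951625824), (0.0003999454202130437, 0.005459361709654331), 2.0631377696990967)
0.15 17 [0.5988 0.2138 0.159 ] [0.5985 0.2114 0.1507] [0.5991 0.2166 0.1658] ((0.5987548232078552, 0.21396571397781372), (0.0004212365602143109, 0.005227813497185707), 3.0346779823303223)
0.17 156 [0.5752 0.2124 0.178 ] [0.5497 0.2083 0.1703] [0.599  0.2174 0.179 ] ((0.5742201209068298, 0.21265342831611633), (0.04950819909572601, 0.007073892746120691), 3.2972466945648193)
0.179 198 [0.5765 0.2127 0.1796] [0.5502 0.2084 0.179 ] [0.5987 0.2168 0.181 ] ((0.5743839740753174, 0.21265962719917297), (0.04828448221087456, 0.007025089580565691), 3.325418710708618)
145 318 323
150 318 324
155 318 323
160 318 324
165 317 324
170 317 324
175 317 324
180 317 324
185 318 324
190 318 323
195 318 323
[[323.8 197.5]
 [315.9 197.1]
 [326.8 148.7]
 [318.6 148.3]]
t 2.95 pos [0.5746 0.2112 0.359 ] rpy [-1.5716e+00 -8.0000e-04 -1.5173e+00] q [ 0.16  0.21  1.29 -0.    1.64  1.67] w 0.0427 F [-0.1 -0.3 -0.1]
shift [-0.07  2.9   0.24] turn [0.01 0.03 0.01]
```

```bash
python3 -c "
from h import *
go(.5745,.2127,.138,-1.513)"
```

```text
t 2.95 pos [0.5746 0.2112 0.359 ] rpy [-1.5716e+00 -8.0000e-04 -1.5173e+00] q [ 0.16  0.21  1.29 -0.    1.64  1.67] w 0.0427 F [-0.1 -0.3 -0.1]
shift [-1.60e-01  2.21e+01  1.00e-02] turn [ 0.01 -0.05  0.01]
```

Call:
send_rows(
  commands=[
    [-0.1,3,0,0,-0.05,0,0],
    [-0.15,6.5,0,0,-0.05,0,0],
    [-0.15,10,0,0,-0.05,0,0],
    [-0.15,13,0,0,-0.05,0,0],
    [-0.15,15,0,0,-0.05,0,0],
  ],
)

```text
time: 3.45
position: [0.5732, 0.2106, 0.2072]
orientation: [-1.574, -0.001, -1.516]
contact_force: [0.7, -0.0, 0.8]
width: 0.0425
```

```bash
python3 -c "
from h import *
bot.capture('wrist')
go(.5745,.2127,.138,-1.513)"
```

```text
t 3.5 pos [0.5717 0.2103 0.204 ] rpy [-1.5785e+00 -1.3000e-03 -1.5162e+00] q [ 0.15  0.27  1.52 -0.    1.36  1.67] w 0.0424 F [-2.4  0.4 -2.6]
shift [-0.23  6.6   0.34] turn [ 0.09 -0.04  0.02]
```

Call:
send_rows(
  commands=[
    [-0.2,1.5,0.1,0,-0.05,0,0],
    [-0.2,3,0.1,0,-0.05,0,0],
    [-0.2,3,0.1,0,-0.05,0,0],
    [-0.2,3,0.1,0,-0.05,0,0],
  ],
)

```text
time: 3.9
position: [0.5758, 0.2147, 0.1797]
orientation: [-1.57, -0.0, -1.51]
contact_force: [-0.1, 0.2, -0.1]
width: 0.0425
```

```bash
python3 -c "
from h import *
bot.capture('wrist')
go(.5745,.2127,.138,-1.513)"
```

```text
t 3.95 pos [0.5761 0.2148 0.1803] rpy [-1.5693e+00  1.0000e-04 -1.5096e+00] q [ 0.16  0.3   1.53 -0.    1.31  1.67] w 0.0425 F [ 0.  -0.1  0.4]
shift [ 0.2   4.23 -0.18] turn [-0.02  0.04 -0.  ]
```

Call:
send_rows(
  commands=[
    [0.2,1,-0.2,0,0,0,0],
    [0.2,2,-0.2,0,0,0,0],
    [0.2,3,-0.2,0,0,0,0],
    [0.2,4.2,-0.2,0,0,0,0],
    [0.2,4.2,-0.2,0,0,0,0],
  ],
)

```text
time: 4.45
position: [0.572, 0.2125, 0.1344]
orientation: [-1.576, -0.0, -1.51]
contact_force: [-1.6, 0.4, 0.5]
width: 0.0426
```

```bash
python3 -c "
from h import *
p,d=bot.capture('wrist'); save('pics/w2.png',p)
go(.5745,.2127,.138,-1.513)"
```

```text
t 4.5 pos [0.5727 0.2126 0.1356] rpy [-1.5739e+00 -3.0000e-04 -1.5095e+00] q [0.16 0.34 1.58 0.   1.23 1.67] w 0.0431 F [-0.4  0.2 -0.4]
shift [ 0.   -0.24  0.18] turn [0.04 0.04 0.  ]
```

View pics/w2.png

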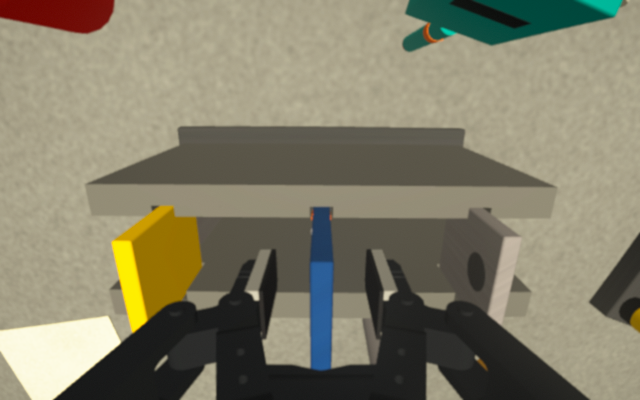

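The wrist view shows the plate (column 321) midway between the pads (275 and 367), with free room to both neighbours. I close the gripper.

Call:
send_rows(
  commands=[
    [0,0,0,0,0,0,-0.4],
    [0,0,0,0,0,0,-1],
    [0,0,0,0,0,0,-1],
    [0,0,0,0,0,0,-1],
    [0,0,0,0,0,0,-1],
  ],
  force=60,
)

```text
time: 5.0
position: [0.5742, 0.2128, 0.1381]
orientation: [-1.569, 0.0, -1.51]
contact_force: [-0.5, -0.0, 3.1]
width: 0.0074
```

Call:
send_rows(
  commands=[
    [0,0,0,0,0,0,-1],
    [0,0,0,0,0,0,-1],
    [0,-0.5,0,0,0,0,-1],
    [0,-0.5,0,0,0,0,-1],
  ],
)

```text
time: 5.4
position: [0.5733, 0.2128, 0.142]
orientation: [-1.572, 0.0, -1.509]
contact_force: [0.2, 0.0, -2.7]
width: 0.0073
```

Call:
send_rows(
  commands=[
    [0,-1.2,0,0,0,0,-1],
    [0,-2.5,0,0,0,0,-1],
    [0,-4,0,0,0,0,-1],
    [0,-6,0,0,0,0,-1],
    [0,-8,0,0,0,0,-1],
  ],
)

```text
time: 5.9
position: [0.5735, 0.2128, 0.2243]
orientation: [-1.571, 0.0, -1.509]
contact_force: [0.9, 0.7, -1.7]
width: 0.0073
```

Call:
send_rows(
  commands=[
    [0,-2.5,0,0,0,0,-1],
    [0,-5.5,0,0,0,0,-1],
    [0,-8,0,0,0,0,-1],
    [0,-10,0,0,0,0,-1],
    [0,-11,0,0,0,0,-1],
  ],
)

```text
time: 6.4
position: [0.5742, 0.213, 0.3363]
orientation: [-1.566, 0.001, -1.509]
contact_force: [-0.3, 0.6, -1.6]
width: 0.0074
```

Call:
send_rows(
  commands=[
    [0,0,0,0,0,0,-1],
    [0,0,0,0,0,0,-1],
    [0,0,0,0,0,0,-1],
  ],
)

```text
time: 6.7
position: [0.573, 0.2126, 0.3306]
orientation: [-1.574, -0.0, -1.51]
contact_force: [-0.6, -0.4, -2.1]
width: 0.0074
```

```bash
python3 - <<'E'
from h import *
p,d=bot.capture('side'); s=bot.observe(); W=world('side',d)
print(s["position"].round(4),s["orientation"].round(4))
save("pics/s2.png",cv2.resize(p[60:360,160:420],(520,600)))
h=cv2.cvtColor(p,cv2.COLOR_RGB2HSV)
near=(np.hypot(W[...,0]-.574,W[...,1]-.213)<.05)&(W[...,2]>.15)
for n,m in [("orange",((h[...,0]>4)&(h[...,0]<20)&(h[...,1]>120))),("red",((h[...,0]<4)|(h[...,0]>172))&(h[...,1]>120)),("blue",(h[...,0]>100)&(h[...,0]<130)&(h[...,1]>100))]:
    m=m&near; P=W[m]; print(n,len(P)); 
    if len(P): print(P.mean(0).round(4),P.min(0).round(4),P.max(0).round(4))
go(.5745-.0,-.178,.35)
E
```

```text
[0.573  0.2126 0.3306] [-1.5739e+00 -3.0000e-04 -1.5096e+00]
orange 14
[0.569  0.2169 0.2696] [0.5648 0.212  0.2642] [0.5761 0.2208 0.2724]
red 0
blue 126
[0.5652 0.2158 0.3347] [0.5469 0.2083 0.298 ] [0.5958 0.2206 0.3771]
t 6.75 pos [0.573  0.2126 0.3306] rpy [-1.5739e+00 -3.0000e-04 -1.5096e+00] q [ 0.16  0.21  1.34 -0.    1.59  1.67] w 0.0073 F [-0.1  0.3 -2.4]
shift [39.   -1.92 -2.25] turn [ 0.04 -0.    0.  ]
```

View pics/s2.png

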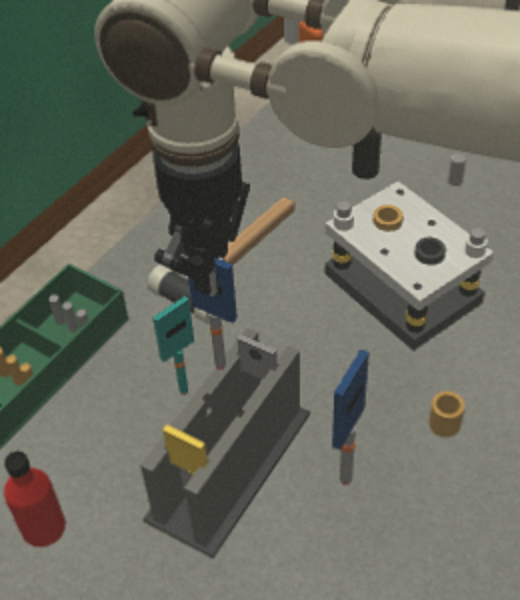

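The probe hangs from the gripper at (215,330), upright and clear of the rack. The template and blade gauge are undisturbed. I move toward the bush but stop beside it to measure from the wrist.

Call:
send_rows(
  commands=[
    [2,0,0,0,0,0,-1],
    [5,0,0,0,0,0,-1],
    [8.5,0,0,0,0,0,-1],
    [12.5,0,-0.5,0,0,0,-1],
    [16,0,-1,0,0,0,-1],
  ],
)

```text
time: 7.25
position: [0.5729, 0.0508, 0.3311]
orientation: [-1.573, 0.0, -1.51]
contact_force: [0.1, -0.9, -2.4]
width: 0.0073
```

Call:
send_rows(
  commands=[
    [4,0,0,0,0,0,-1],
    [8,0,-0.5,0,0,0,-1],
    [11,0,-0.5,0,0,0,-1],
    [13,0,-0.5,0,0,0,-1],
    [14,0,-0.5,0,0,0,-1],
  ],
)

```text
time: 7.75
position: [0.5766, -0.0894, 0.3311]
orientation: [-1.573, 0.001, -1.512]
contact_force: [-0.4, 0.7, -2.2]
width: 0.007
```

Call:
send_rows(
  commands=[
    [0,0,0,0,0,0,-1],
    [0,0,0,0,0,0,-1],
    [0,0,0,0,0,0,-1],
    [0,0,0,0,0,0,-1],
    [0,0,0,0,0,0,-1],
  ],
)

```text
time: 8.25
position: [0.5771, -0.0869, 0.3324]
orientation: [-1.571, 0.0, -1.508]
contact_force: [1.3, 0.3, -2.9]
width: 0.0076
```

```bash
python3 - <<'E'
from h import *
s=bot.observe();c=cam("wrist");p,d=bot.capture("wrist");W=world("wrist",d,c)
np.savez("w3.npz",p=p,d=d,W=W,t=c[2],a=c[3],pos=s["position"],o=s["orientation"]); save("pics/w3.png",p)
m=brass(p,W,(.575,-.178)); Q=W[m]; print(len(Q),Q.mean(0).round(4),Q.min(0).round(4),Q.max(0).round(4))
T=Q[(Q[:,2]>.115)&(Q[:,2]<.121)]; print(len(T),T.mean(0).round(4),cv2.minEnclosingCircle(T[:,:2].astype(np.float32)))
go(.5745,-.178,.333)
print(bot.look_for("bush_mouth","wrist")[:2])
E
```

```text
638 [ 0.5742 -0.1774  0.1208] [ 0.553  -0.2007  0.112 ] [ 0.601  -0.0806  0.331 ]
563 [ 0.5738 -0.1799  0.1169] ((0.5732947587966919, -0.18014928698539734), 0.020881304517388344)
t 8.3 pos [ 0.5772 -0.0871  0.3324] rpy [-1.5706  0.     -1.5087] q [-0.36  0.13  1.43  0.    1.58  1.15] w 0.0073 F [ 1.1 -0.3 -2.8]
shift [ 9.06 -0.06 -0.83] turn [-0. -0. -0.]
[{'box': [307.0, 103.8, 477.4, 294.1], 'p': 0.55}]
```

View pics/w3.png

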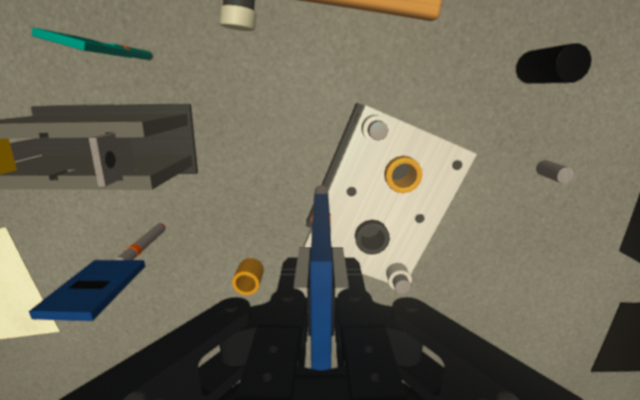

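The brass bush shows at (404,174) and the cloud gives centre (0.5733, -0.1801), radius 20.9 mm as specified. Next I check how the probe sits in the gripper.

```bash
python3 - <<'E'
from h import *
z=np.load("w3.npz");p,W=z["p"],z["W"];Rt=rot(z["o"])
h=cv2.cvtColor(p,cv2.COLOR_RGB2HSV); L=(W-z["pos"])@Rt
m=(h[...,0]>100)&(h[...,0]<130)&(h[...,1]>100)&(np.abs(L[...,0])<.03)&(np.abs(L[...,2])<.06)&(np.abs(L[...,1])<.1)
P=L[m]; print(len(P),P.min(0).round(4),P.max(0).round(4))
F=P[(P[:,2]>.015)]; 
for a in np.arange(-.05,.06,.01):
    q=F[(F[:,1]>=a)&(F[:,1]<a+.01)]
    if len(q)>3: print(a.round(2),len(q),q.mean(0).round(4),q[:,2].max().round(4),q[:,0].min().round(4),q[:,0].max().round(4))
T=P[P[:,1]<P[:,1].min()+.004]; print("topface",len(T),T.mean(0).round(4),T.min(0).round(4),T.max(0).round(4))
# world vertical at side cam
s=bot.observe();c=cam("side");p,d=bot.capture("side");W=world("side",d,c);Rt=rot(s["orientation"]);L=(W-s["position"])@Rt
np.savez("s3.npz",p=p,W=W)
h=cv2.cvtColor(p,cv2.COLOR_RGB2HSV)
st=(np.abs(L[...,0])<.02)&(np.abs(L[...,2])<.03)&(L[...,1]>.042)&(L[...,1]<.14)
for a in np.arange(.04,.14,.012):
    q=L[st&(L[...,1]>=a)&(L[...,1]<a+.012)]
    if len(q): print("stem",a.round(3),len(q),q.mean(0).round(4))
q=L[st&(h[...,0]<20)&(h[...,1]>110)]; print("warm",len(q),np.sort(q[:,1]).round(3))
Q=W[brass(p,W,(.575,-.178))]; Q=Q[(Q[:,2]>.115)&(Q[:,2]<.122)]; print("side bush",len(Q),cv2.minEnclosingCircle(Q[:,:2].astype(np.float32)))
b=L[(h[...,0]>100)&(h[...,0]<130)&(h[...,1]>100)&(np.abs(L[...,0])<.02)&(np.abs(L[...,2])<.04)&(np.abs(L[...,1])<.1)]
print("blue side",len(b),b.min(0).round(4),b.max(0).round(4))
E
```

```text
3181 [-0.0045 -0.0755 -0.0246] [0.0046 0.0323 0.0251]
-0.05 530 [ 0.     -0.0411  0.02  ] 0.0251 -0.0038 0.004
-0.04 287 [-0.     -0.0356  0.0241] 0.0251 -0.0038 0.004
-0.03 181 [ 0.0001 -0.0252  0.0244] 0.025 -0.0031 0.0035
-0.02 147 [ 0.0001 -0.0151  0.0244] 0.025 -0.0028 0.0032
-0.01 116 [-0.0001 -0.0051  0.0244] 0.0251 -0.003 0.0029
0.0 66 [-0.0005  0.0043  0.0244] 0.0249 -0.0027 0.0026
0.01 29 [-0.0015  0.0142  0.0245] 0.0249 -0.0029 0.0007
0.02 13 [-0.0015  0.025   0.0244] 0.0246 -0.0025 0.0002
topface 24 [ 0.0001 -0.074   0.0101] [-0.0023 -0.0755  0.0089] [ 0.0025 -0.0728  0.0117]
stem 0.04 15 [-0.0049  0.0468 -0.0022]
stem 0.052 20 [-0.0044  0.0585 -0.0025]
stem 0.064 16 [-0.0046  0.0693 -0.0029]
stem 0.076 19 [-0.0036  0.0818 -0.0028]
stem 0.088 15 [-0.005   0.0937 -0.0032]
stem 0.1 16 [-0.0042  0.1061 -0.0013]
stem 0.112 17 [-0.0038  0.1175 -0.0022]
warm 13 [0.056 0.058 0.058 0.059 0.06  0.06  0.061 0.061 0.063 0.063 0.065 0.065
 0.122]
side bush 70 ((0.5726123452186584, -0.17815785109996796), 0.02109272964298725)
blue side 18 [-0.0068 -0.0459 -0.0257] [0.0016 0.0347 0.0237]
```

Call:
send_rows(
  commands=[
    [2,0,-0.2,0,0,0,-1],
    [4.5,0,-0.5,0,0,0,-1],
    [7,0,-0.7,0,0,0,-1],
    [8.5,0,-0.9,0,0,0,-1],
    [9.2,0,-0.95,0,0,0,-1],
  ],
)

```text
time: 8.9
position: [0.573, -0.1812, 0.3321]
orientation: [-1.571, 0.0, -1.511]
contact_force: [0.3, 0.1, -1.9]
width: 0.0071
```

Call:
send_rows(
  commands=[
    [0,1,0,0,0,0,-1],
    [0,2,0,0,0,0,-1],
    [0,2.7,0,0,0,0,-1],
    [0,3,0,0,0,0,-1],
    [0,3,0,0,0,0,-1],
  ],
)

```text
time: 9.4
position: [0.573, -0.1793, 0.3013]
orientation: [-1.572, 0.001, -1.509]
contact_force: [0.9, 0.4, -2.3]
width: 0.0072
```

Call:
send_rows(
  commands=[
    [0,0,0,0,0,0,-1],
    [0,0,0,0,0,0,-1],
    [0,0,0,0,0,0,-1],
    [0,0,0,0,0,0,-1],
    [0,0,0,0,0,0,-1],
  ],
)

```text
time: 9.9
position: [0.5733, -0.1801, 0.3025]
orientation: [-1.571, -0.0, -1.51]
contact_force: [-0.9, -0.7, -1.2]
width: 0.0074
```

```bash
cat > chk.py <<'E'
from h import *
import sys
from scipy.optimize import least_squares
def fit(P,r0=None):
    f=lambda q:np.hypot(P[:,0]-q[0],P[:,1]-q[1])-(q[2] if r0 is None else r0)
    return least_squares(f,[.5735,-.1797,.0175],loss="soft_l1",f_scale=.002).x
for n in ["wrist","side","top"]:
    s=bot.observe();c=cam(n);p,d=bot.capture(n);W=world(n,d,c);Rt=rot(s["orientation"]);L=(W-s["position"])@Rt
    save(f"pics/{n}_{sys.argv[1]}.png",p); np.savez(f"{n}_{sys.argv[1]}.npz",p=p,W=W,L=L)
    print(n,s["position"].round(4),s["orientation"].round(4))
    Q=W[brass(p,W,(.5735,-.1797))]; Q=Q[(Q[:,2]>.1145)&(Q[:,2]<.122)&(np.hypot(Q[:,0]-.5735,Q[:,1]+.1797)<.026)]
    if len(Q)>8: print(" bush",len(Q),Q.mean(0).round(4),"ring fit",fit(Q).round(4),np.round(cv2.minEnclosingCircle(Q[:,:2].astype(np.float32))[0],4))
    st=(np.abs(L[...,0])<.02)&(np.abs(L[...,2])<.03)&(W[...,2]>.125)
    g=L-0
    u=(c[2]-s["position"])@Rt; u=u[[0,2]]/np.hypot(u[0],u[2])
    for a,b in [(.042,.07),(.07,.1),(.1,.126)]:
        q=L[st&(L[...,1]>=a)&(L[...,1]<b)]
        if len(q)>3: print(" stem",a,len(q),q.mean(0).round(4),"axis est x,z",(q.mean(0)[[0,2]]-.0047*u).round(4))
go(.5735,-.1797,.303)
E
python3 chk.py hov
```

```text
wrist [ 0.5733 -0.1801  0.3025] [-1.5705e+00 -1.0000e-04 -1.5096e+00]
 bush 610 [ 0.5762 -0.1804  0.1169] ring fit [ 0.5736 -0.1803  0.0174] [ 0.5734 -0.1803]
 stem 0.042 29 [0.0002 0.0574 0.0008] axis est x,z [ 0.0002 -0.0039]
 stem 0.07 10 [-0.0007  0.09    0.0017] axis est x,z [-0.0007 -0.003 ]
 stem 0.1 111 [1.000e-04 1.121e-01 4.200e-03] axis est x,z [ 0.0001 -0.0005]
side [ 0.5733 -0.1801  0.3024] [-1.5707e+00 -1.0000e-04 -1.5096e+00]
 bush 83 [ 0.5713 -0.1761  0.1185] ring fit [ 0.5719 -0.1772  0.0173] [ 0.5725 -0.1776]
 stem 0.042 43 [-0.0044  0.0564 -0.0029] axis est x,z [-0.0001 -0.0012]
 stem 0.07 39 [-0.0041  0.0864 -0.0022] axis est x,z [ 0.0003 -0.0005]
 stem 0.1 25 [-0.0044  0.1109 -0.0025] axis est x,z [-0.0001 -0.0008]
top [ 0.5733 -0.1801  0.3024] [-1.5706 -0.     -1.5096]
 bush 14 [ 0.5635 -0.1769  0.1185] ring fit [ 0.5829 -0.1825  0.0219] [ 0.5642 -0.1776]
t 10.05 pos [ 0.5733 -0.1801  0.3023] rpy [-1.5708 -0.     -1.5096] q [-0.51  0.19  1.42 -0.    1.53  1.  ] w 0.0073 F [ 0.4  0.  -3.2]
shift [-0.04 -0.07  0.03] turn [-0.  0.  0.]
```

View pics/wrist_hov.png

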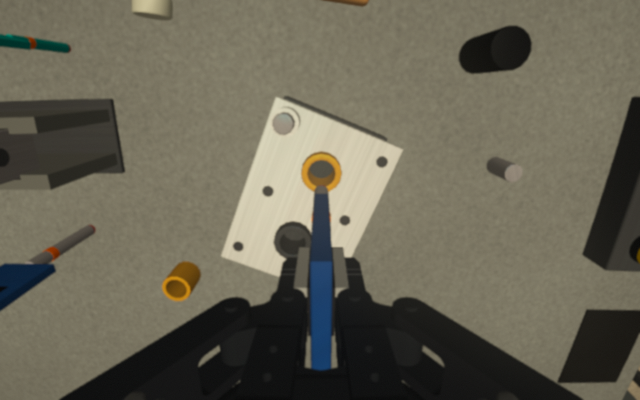

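The wrist view shows the plate in line with the bush ring at (322,172). Bush centre is (0.5735, -0.1803) by wrist and about 2 mm off by the side camera. I go down until the tip is just above the mouth and compare stem and bush in one view.

Call:
send_rows(
  commands=[
    [-0.02,1,0,0,0,0,-1],
    [-0.03,2,0,0,0,0,-1],
    [-0.03,3,0,0,0,0,-1],
    [-0.03,3.8,0,0,0,0,-1],
    [-0.03,4.2,0,0,0,0,-1],
  ],
)

```text
time: 10.55
position: [0.5726, -0.1794, 0.2585]
orientation: [-1.573, 0.001, -1.51]
contact_force: [-0.9, -0.5, -1.8]
width: 0.0075
```

Call:
send_rows(
  commands=[
    [0,0,0,0,0,0,-1],
    [0,0,0,0,0,0,-1],
    [0,0,0,0,0,0,-1],
    [0,0,0,0,0,0,-1],
    [0,0,0,0,0,0,-1],
  ],
)

```text
time: 11.05
position: [0.5734, -0.1798, 0.2607]
orientation: [-1.57, -0.0, -1.51]
contact_force: [0.2, 0.7, -2.5]
width: 0.0073
```

```bash
python3 chk.py near; python3 - <<'E'
from h import *
p=np.load("side_near.npz")["p"];c=cam("side")
t=np.linspace(0,2*np.pi,24,endpoint=False)
u=proj("side",[[.5735,-.1800,.118]],c)[0].astype(int); x0,y0=u[0]-40,u[1]-40
im=cv2.resize(p[y0:y0+70,x0:x0+80],None,fx=8,fy=8,interpolation=cv2.INTER_CUBIC)
for ctr,col in [((.5735,-.1803),(255,0,0)),((.5722,-.1776),(0,255,0))]:
  for r in (.021,):
    P=np.stack([ctr[0]+r*np.cos(t),ctr[1]+r*np.sin(t),0*t+.118],1)
    for q in (proj("side",P,c)-[x0,y0]+.5)*8: cv2.circle(im,tuple(q.astype(int).tolist()),2,col,-1)
save("pics/near_ov.png",im)
E
```

```text
wrist [ 0.5734 -0.1798  0.2607] [-1.5702e+00 -4.0000e-04 -1.5095e+00]
 bush 760 [ 0.5766 -0.1802  0.1169] ring fit [ 0.5734 -0.1803  0.0174] [ 0.5734 -0.1805]
 stem 0.042 28 [0.0004 0.0575 0.0011] axis est x,z [ 0.0004 -0.0036]
 stem 0.07 11 [0.     0.0903 0.0016] axis est x,z [ 0.     -0.0031]
 stem 0.1 107 [1.000e-04 1.119e-01 4.300e-03] axis est x,z [ 0.0001 -0.0004]
side [ 0.5733 -0.1798  0.2606] [-1.5704e+00 -3.0000e-04 -1.5095e+00]
 bush 79 [ 0.5717 -0.1761  0.1184] ring fit [ 0.5717 -0.1773  0.0171] [ 0.5732 -0.1783]
 stem 0.042 36 [-0.0041  0.0558 -0.0025] axis est x,z [ 0.0003 -0.0007]
 stem 0.07 40 [-0.0042  0.0851 -0.0021] axis est x,z [ 0.0002 -0.0003]
 stem 0.1 24 [-0.0043  0.112  -0.0024] axis est x,z [ 0.     -0.0007]
top [ 0.5733 -0.1798  0.2605] [-1.5706e+00 -2.0000e-04 -1.5096e+00]
 bush 12 [ 0.5652 -0.1717  0.1187] ring fit [ 0.5694 -0.1742  0.0081] [ 0.5657 -0.1727]
t 11.2 pos [ 0.5733 -0.1797  0.2604] rpy [-1.5706e+00 -1.0000e-04 -1.5095e+00] q [-0.5   0.21  1.48  0.    1.45  1.  ] w 0.0076 F [-0.4  0.  -2. ]
shift [-0.   -4.26  0.02] turn [-0.  0.  0.]
```

View pics/near_ov.png

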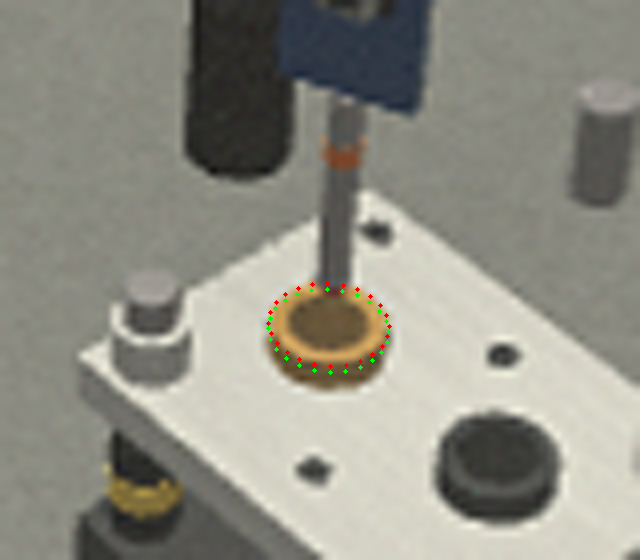

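The red overlay (wrist estimate) matches the rim in the side view. The side fit was biased by the near wall, and the stem points at the bore. I insert slowly, first 5 cm.

Call:
send_rows(
  commands=[
    [0.04,0,0.03,0,0,0,-1],
    [0.05,0.5,0.04,0,0,0,-1],
    [0.05,1.2,0.04,0,0,0,-1],
    [0.05,1.9,0.04,0,0,0,-1],
    [0.05,2.5,0.04,0,0,0,-1],
  ],
)

```text
time: 11.7
position: [0.5733, -0.18, 0.234]
orientation: [-1.572, 0.001, -1.51]
contact_force: [-0.4, -0.6, -1.5]
width: 0.0073
```

Call:
send_rows(
  commands=[
    [0,0.6,0,0,0,0,-1],
    [0,1.2,0,0,0,0,-1],
    [0,1.8,0,0,0,0,-1],
    [0,2.3,0,0,0,0,-1],
    [0,2.5,0,0,0,0,-1],
  ],
)

```text
time: 12.2
position: [0.5734, -0.18, 0.2095]
orientation: [-1.572, 0.001, -1.51]
contact_force: [-0.0, 0.2, -2.3]
width: 0.0071
```

Call:
send_rows(
  commands=[
    [0,0,0,0,0,0,-1],
    [0,0,0,0,0,0,-1],
    [0,0,0,0,0,0,-1],
    [0,0,0,0,0,0,-1],
  ],
)

```text
time: 12.6
position: [0.5738, -0.1803, 0.2107]
orientation: [-1.57, -0.0, -1.51]
contact_force: [0.5, -0.1, -2.4]
width: 0.0072
```

```bash
python3 chk.py in1 | grep -v top; python3 -c "
from h import *
go(.5738,-.1802,.1805)"
```

```text
wrist [ 0.5738 -0.1803  0.2107] [-1.5703e+00 -3.0000e-04 -1.5095e+00]
 bush 1070 [ 0.5767 -0.1802  0.1169] ring fit [ 0.5735 -0.1803  0.0174] [ 0.5732 -0.1804]
 stem 0.042 29 [0.0002 0.0573 0.001 ] axis est x,z [ 0.0002 -0.0037]
side [ 0.5738 -0.1803  0.2106] [-1.5704e+00 -3.0000e-04 -1.5095e+00]
 bush 63 [ 0.57   -0.1746  0.1185] ring fit [ 0.572  -0.1779  0.017 ] [ 0.5711 -0.1777]
 stem 0.042 31 [-0.005   0.0564 -0.0018] axis est x,z [-0.0006  0.    ]
 stem 0.07 21 [-0.0043  0.077  -0.002 ] axis est x,z [ 0.0001 -0.0002]
t 12.75 pos [ 0.5737 -0.1802  0.2105] rpy [-1.5705e+00 -2.0000e-04 -1.5095e+00] q [-0.51  0.24  1.54  0.    1.36  1.  ] w 0.0076 F [ 0.2  0.6 -2.6]
shift [-0.05 -9.25 -0.02] turn [-0.  0.  0.]
t 12.75 pos [ 0.5737 -0.1802  0.2105] rpy [-1.5705e+00 -2.0000e-04 -1.5095e+00] q [-0.51  0.24  1.54  0.    1.36  1.  ] w 0.0076 F [ 0.2  0.6 -2.6]
shift [-0.    3.    0.01] turn [-0.  0.  0.]
```

Call:
send_rows(
  commands=[
    [0,0.6,0,0,0,0,-1],
    [0,1.3,0,0,0,0,-1],
    [0,2,0,0,0,0,-1],
    [0,2.6,0,0,0,0,-1],
    [0,3,0,0,0,0,-1],
  ],
)

```text
time: 13.25
position: [0.5732, -0.18, 0.1791]
orientation: [-1.572, 0.001, -1.51]
contact_force: [-0.8, -0.6, -2.5]
width: 0.0073
```

Call:
send_rows(
  commands=[
    [0,0,0,0,0,0,-1],
    [0,0,0,0,0,0,-1],
    [0,0,0,0,0,0,-1],
    [0,0,0,0,0,0,-1],
    [0,0,0,0,0,0,-1],
  ],
)

```text
time: 13.75
position: [0.5738, -0.1803, 0.1806]
orientation: [-1.57, -0.0, -1.51]
contact_force: [-0.6, -0.5, -2.2]
width: 0.0076
```

```bash
python3 chk.py fin; python3 - <<'E'
from h import *
z=np.load("side_fin.npz");p=z["p"];c=cam("side");L=z["L"];W=z["W"];h=cv2.cvtColor(p,cv2.COLOR_RGB2HSV)
m=((h[...,0]<9)|(h[...,0]>174))&(h[...,1]>110)&(np.abs(L[...,0])<.012)&(np.abs(L[...,2])<.012)
print("band z",np.sort(W[m][:,2]).round(4))
u=proj("side",[[.5735,-.1800,.118]],c)[0].astype(int); x0,y0=u[0]-40,u[1]-45
im=cv2.resize(p[y0:y0+75,x0:x0+80],None,fx=8,fy=8,interpolation=cv2.INTER_CUBIC)
save("pics/fin.png",im)
E
```

```text
wrist [ 0.5738 -0.1803  0.1806] [-1.5703e+00 -3.0000e-04 -1.5095e+00]
 bush 1314 [ 0.576  -0.1803  0.1169] ring fit [ 0.5738 -0.1803  0.0175] [ 0.573  -0.1805]
 stem 0.042 7 [0.0008 0.0451 0.0007] axis est x,z [ 0.0008 -0.004 ]
side [ 0.5737 -0.1803  0.1805] [-1.5705e+00 -2.0000e-04 -1.5095e+00]
 bush 80 [ 0.5704 -0.1742  0.1186] ring fit [ 0.5719 -0.1774  0.0171] [ 0.5721 -0.1769]
 stem 0.042 16 [-0.005   0.0482 -0.0024] axis est x,z [-0.0006 -0.0006]
top [ 0.5737 -0.1802  0.1804] [-1.5706e+00 -1.0000e-04 -1.5096e+00]
t 13.9 pos [ 0.5737 -0.1802  0.1804] rpy [-1.5706e+00 -1.0000e-04 -1.5096e+00] q [-0.51  0.27  1.57  0.    1.3   1.  ] w 0.007 F [-0.6 -0.2 -1.9]
shift [-5.000e-02 -1.226e+01 -1.000e-02] turn [-0.  0.  0.]
band z [0.1173]
```

View pics/fin.png

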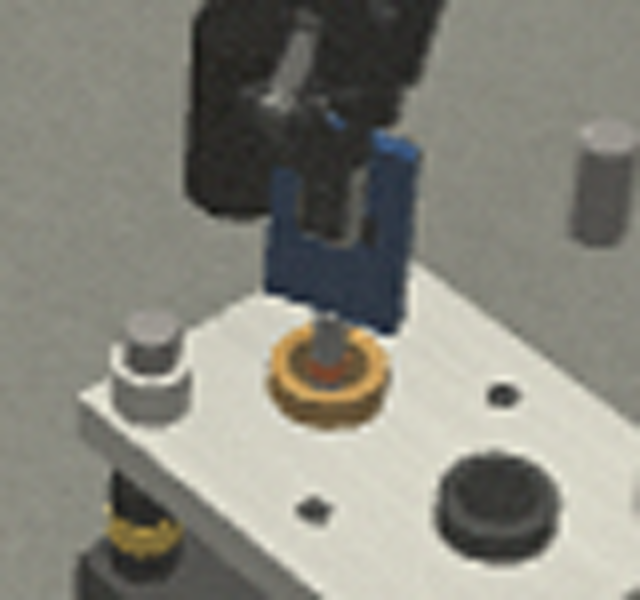

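The stem is centred in the bore (column 328 against ring centre 329), and the band sits at rows 358-380, where a level band should appear. I hand in.

```bash
python3 -c "
from h import *
go(.5737,-.1803,.1805); print(bot.close_job())"
```

```text
t 13.9 pos [ 0.5737 -0.1802  0.1804] rpy [-1.5706e+00 -1.0000e-04 -1.5096e+00] q [-0.51  0.27  1.57  0.    1.3   1.  ] w 0.007 F [-0.6 -0.2 -1.9]
shift [ 0.01 -0.01  0.  ] turn [-0.  0.  0.]
the job is handed in; nothing more can be done
None
```

I lifted the small blue probe straight out of the middle rack slot and lowered its stem through the brass bush until the orange band was level with the top. I handed in at 13.9 s, still holding it; the hand-in gives no verdict.

**Last checks:**
- **Centring:** the stem axis is within about 1 mm of the wrist camera's bush centre (0.5735, -0.1803). The side view also shows the stem in the middle of the bore.
- **Band height:** by the probe's position in the gripper the band is at about 0.1175 m, against a bush top of 0.118 m. The side view agrees.
- **Tilt and rest:** the tool was within about 0.001 rad of vertical and steady. I saw no tilt of the plate in the grip when I measured it just before insertion.
- **Contact:** the wrist force stayed at about the probe's weight (around 2 N) throughout, with no sign of touching the die set.

**Disagreement:** a circle fitted to the side camera's depth put the bush about 2 to 3 mm away in y. I took that as bias from the near wall of the bush, because the wrist estimate drawn over the side picture matched the rim.

**Not measured:** I didn't measure the bystanders again at the end. The rack gauges looked undisturbed after the lift, and the path stayed well above the other parts.

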